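# Tip the plinth block over the board's edge, socket up

## Task

Slide the tall square pine block with the bored socket across the table until it stands upright and square against the near edge of the plywood board, then tip it over that edge so that it lies flat and squarely on the board with the socket facing up, ready for its glass stone. Leave the round billet standing where it is.

Things in the scene. Friction and masses are not known exactly. Their poses are not given: they have to be found in the camera images.
- plinth_mid (a point): Centre of the loose pine block: 55 x 55 mm, 100 mm tall, standing on the table, 0.11-0.23 kg. z points up its length; x from the face with the socket (round blind hole, 26 mm wide, 6 mm deep, mid-face) to the plain face. It starts 30-60 mm short of the edge, plain face towards the edge within 8 degrees, socket towards the robot. Pushed near its foot it slides upright; pushed high it topples.
- edge (a point): Middle of the top of the near edge of the plywood board, fixed flat on the table as a fence: 18 mm thick, 360 mm along the edge (y), 160 mm deep. x points level from the edge across the board, away from the robot; z up. The edge face is upright, from the table up to 18 mm. A block tipped over it lies on the board with its foot overhanging by about 18 mm.
- billet_mid (a point): Centre of a loose round pine billet, 55 mm in diameter, 100 mm tall, standing on the table before the board about 150 mm to one side of the square block. To be left alone.
Not all that is in view belongs to the job. What is shaped like the part that bears plinth_mid but green is not meant.

How it is judged:
By the outcome, as a careful person would: the job done as asked, in the order asked, and still so for the second after the job is handed in, with the robot touching nothing.
It also fails if it takes over 35 s, if anything falls off the work surface, if the arm or the gripper's body presses on something with over 40 N, if the wrist force passes 120 N, or if a joint passes its speed limit or range.

## Robot

A 6-joint arm with a two-finger parallel gripper is mounted at the origin on the work surface. World frame = base frame: x ahead of the robot, y to its left, z up, the work surface at z = 0. Lengths are in m, angles in rad, forces in N, time in s.
With the tool pointing down it reaches from about 0.35 to 0.85 m from the base axis. Payload 8.1 kg.
Tool frame: the origin (TCP) lies at the very end of the fingers, on their centre line; the grasp point (between the pads) lies robot.hold_point_z behind it (robot.hold_point_z is the distance from the TCP to the grasp point, in m); z points along the fingers, y is the direction in which the jaws open and shut (so a half turn about z gives the same grasp; the last joint's range is limited). The gripper opens to 93 mm and grips with 3 to 60 N. Pads are 15 mm wide; open, the fingers measure 128 mm over their backs; the gripper's body (75 mm by 188 mm) begins 65 mm behind the grasp point.
Start: joints at [-1.188, 0.13, 1.488, -0, 1.523, -0.085], TCP at [0.271, -0.536, 0.219] pointing down, gripper open.
Joint ranges: [-2.96, 2.96], [-0.89, 2.26], [0.02, 2.5], [-1.34, 4.48], [0, 2.73], [-2.66, 2.66]. Speed limits (rad/s): [2.39, 2.39, 2.79, 3.14, 3.14, 3.14].

## Interface

Orientations are given as a rotation vector (axis times angle).
In Python, from plant import robot, cams gives the robot as it stands. The module is installed in compiled form; this text tells all that it offers.
- The arm moves only by the tool step_arm, never from a script. Its argument "deltas" is a list of rows, each an object with "offset": the shift along the tool's x, y, z in cm, a list of three; "roll": the turn about the tool's z in rad. In form: [{"offset": [x, y, z], "roll": roll}, ...]. A call has 1 to 12 rows; each row shifts and turns the commanded pose from where the row before left it, along the tool's axes as they then stand; what a row does not reach is not made up. A row lasts 1/8 s, in which the tool goes at most 62.5 mm and 10.7 degrees, less where a joint would pass 70% of its speed; a pose out of reach is approached as far as the arm can. A call with a gripper value outside its range is refused whole. "fingers" is the finger opening in cm, from 0 to 9.3, set as the call begins (left out, the last holds). The fingers move at their own pace and stop on an object; "grip_force" is the grip in N (left out, the last holds). Time passes only in rows, so rows that do not move let the fingers close. It gives the time, the measured TCP pose, the force and the opening at its end, in the units of the state.
- robot.read_state(): the state, without advancing time (a new reading comes with each control period).
- cams.read_camera(name): name is "side" or "top"; returns a dict with "pixels" (420x560x3 uint8, red, green, blue), "fx", "fy", "cx", "cy" (pixels), "k1" (the pictures are not rectified: a ray, as slopes to the right and down, at radius r is drawn at 1 + k1 r^2 times it, then the intrinsics apply), "extrinsics" (4x4, takes a point from world to camera coordinates). Camera axes: x right, y down, z forward; pixel columns grow to the right and rows downward; lengths in m; the calibration is good to about 2 mm. A picture is of the moment at which its call begins. There is no depth.
- robot.close_job(): hands the job in, once; it reports no verdict.
Trained networks look in a picture, given as the dict that the camera call returned (one of the last four; its "shot" number tells which), for a name from the list of things; names that differ only in an ending like _2 or _b are one class to them, and where a whole thing is asked for, a point or a joint stands for the part that bears it (a point fixed in the world has none). Each returns a list of dicts, best first, with "score" (0 to 1); they miss things now and then, are a little off and sometimes report something else, mostly with a low value. They report only what shows in the picture. A call takes as long as a camera call. They do not tell look-alikes from the thing itself.
- cams.boxes_of(picture, thing): "xy" ([column, row] in pixels, amid what is visible of it).
- cams.silhouettes(picture, thing): "mask" (420x560 bool, what is visible of it) and "xy" ([column, row] in pixels, amid what is visible of it).
- cams.pinpoint(picture, thing): "xy" ([column, row] in pixels: a listed point, or the origin of a listed thing).
The state is a dict: "t": time; "q": joint angles; "dq": joint speeds; "joint_torque": joint torques, N m; "tool_pos": TCP position; "orientation": TCP orientation; "force": force on the tool from outside, world axes, zero at the start; "wrist_torque": the same for the moment, N m; "opening": finger opening in m.
Only numpy, scipy, OpenCV 4.12 (cv2) and the standard library are available. Lean on these libraries where they do the work, as an engineer would, in place of code of your own. Each camera call takes 0.05 s, during which the arm holds its last target. There are 200 camera calls.

## Working session

There is one attempt and no reset: what is moved stays moved. The work goes in short steps, Python scripts to look and compute and a tool call to move; the robot and the scene stay as the last step left them, time stands still between calls to the robot, and variables do not carry over. Pictures are saved under pics/ and viewed, about 8 in all and at most 12, crops included, and the job is handed in when it is done.

Besides the shell and the picture viewer there is one more tool, called after "Call:" as name(argument=value, ...) on one line, values as JSON. step_arm: Moves the arm, as the interface text tells. Its arguments: {"type":"object","properties":{"deltas":{"type":"array"},"fingers":{"type":"number"},"grip_force":{"type":"number"}},"required":["deltas"]}

```bash
mkdir -p pics; cat > h.py <<'E'
import numpy as np, cv2
from plant import robot, cams
from scipy.spatial.transform import Rotation as R
def K(p): return np.array([[p['fx'],0,p['cx']],[0,p['fy'],p['cy']],[0,0,1.]])
def ray(p,xy):
    u=((xy[0]-p['cx'])/p['fx'],(xy[1]-p['cy'])/p['fy']); u=np.array(u); s=u.copy()
    for _ in range(20): s=u/(1+p['k1']*(s@s))
    E=np.array(p['extrinsics']); Rm=E[:3,:3]; o=-Rm.T@E[:3,3]
    d=Rm.T@np.array([s[0],s[1],1]); return o,d
def at_z(p,xy,z):
    o,d=ray(p,xy); return o+d*(z-o[2])/d[2]
def proj(p,X):
    E=np.array(p['extrinsics']); c=E[:3,:3]@np.array(X)+E[:3,3]; s=c[:2]/c[2]; s=s*(1+p['k1']*(s@s))
    return np.array([p['fx']*s[0]+p['cx'],p['fy']*s[1]+p['cy']])
def tri(p1,a,p2,b):
    o1,d1=ray(p1,a);o2,d2=ray(p2,b);A=np.stack([d1,-d2],1);t=np.linalg.lstsq(A,o2-o1,rcond=None)[0]
    x,y=o1+t[0]*d1,o2+t[1]*d2; return (x+y)/2,np.linalg.norm(x-y)
def save(p,n): cv2.imwrite('pics/'+n+'.png',p['pixels'][:,:,::-1])
E
python3 - <<'E'
from h import *
np.set_printoptions(precision=3,suppress=True)
S=robot.read_state();print(S,robot.hold_point_z)
P={}
for n in('side','top'):
    p=P[n]=cams.read_camera(n); print(n,ray(p,(280,210)),p['k1'],p['fx'])
    for t in('plinth_mid','edge','billet_mid'):
        print(t,[(np.round(d['xy'],1),round(d['score'],2)) for d in cams.pinpoint(p,t)])
cv2.imwrite('pics/a.png',np.vstack([P['side']['pixels'],P['top']['pixels']])[:,:,::-1][:, :].copy())
im=np.hstack([P['side']['pixels'],P['top']['pixels']])[:,:,::-1]
save(P['side'],'s0');save(P['top'],'t0')
E
```

```text
{'t': 0.0, 'q': array([-1.188,  0.131,  1.489, -0.   ,  1.523, -0.085]), 'dq': array([-0.   , -0.   ,  0.   , -0.   ,  0.001, -0.001]), 'joint_torque': array([ -0.004, -55.984, -49.177,   0.076,   0.035,  -0.   ]), 'tool_pos': array([ 0.27 , -0.535,  0.218]), 'orientation': array([-3.054, -0.728,  0.   ]), 'force': array([-0.035,  0.03 ,  0.09 ]), 'wrist_torque': array([ 0.002, -0.018,  0.022]), 'opening': 0.09305592908620658} 0.0188
side (array([0.414, 0.398, 0.596]), array([ 0.122, -0.636, -0.762])) -0.09351497271905226 412.7720897707255
plinth_mid [(array([350.4, 163.7]), 0.91), (array([321.9, 261.5]), 0.85), (array([297. , 195.1]), 0.71)]
edge [(array([235.4, 221.8]), 0.94)]
billet_mid [(array([251.6, 255.5]), 0.91)]
top (array([ 0.385, -0.024,  0.829]), array([ 0.178, -0.028, -0.984])) -0.15607991820575234 505.81199724253645
plinth_mid [(array([228.4, 279. ]), 0.81), (array([378.4, 294.4]), 0.78)]
edge [(array([282. , 183.3]), 0.89)]
billet_mid [(array([224.4, 207.4]), 0.94)]
```

View pics/s0.png

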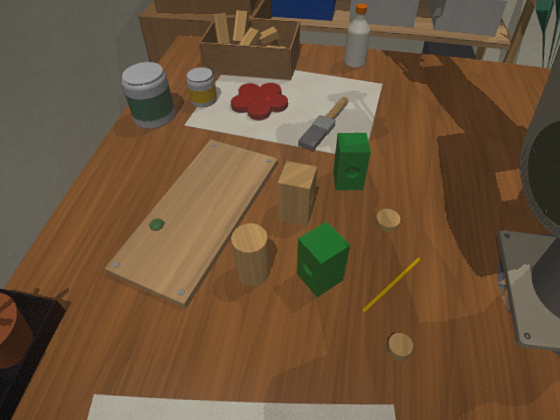

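View pics/t0.png

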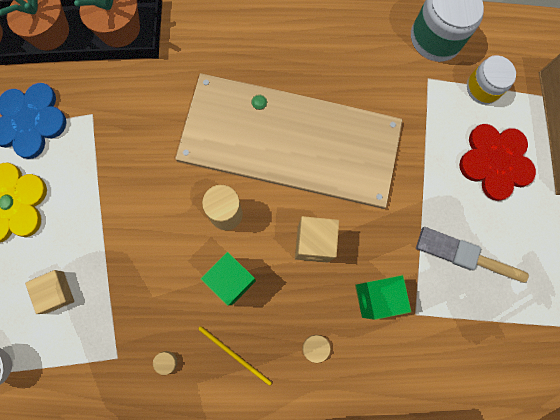

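Both views show three plinth-shaped things:
- Pine block with the dark-shaded robot-side face: side (297,195), top (318,240).
- Green block: side (350,164), top (384,297).
- Green block: side (322,261), top (228,279).

The pine one fits the description, since green is excluded. The billet is at top (221,205). I'll confirm in an enlarged crop and fit the poses.

```bash
cat > fit.py <<'E'
from h import *
from scipy.optimize import minimize
np.set_printoptions(precision=4,suppress=True)
def box_pts(x,y,yaw,hx=.0275,hy=.0275,z0=0,z1=.1):
    c,s=np.cos(yaw),np.sin(yaw)
    return [(x+c*a-s*b,y+s*a+c*b,z) for a in(-hx,hx) for b in(-hy,hy) for z in(z0,z1)]
def hullmask(p,pts,sc=4):
    m=np.zeros((420*sc//2,560*sc//2),np.uint8)
    q=np.array([proj(p,X) for X in pts])
    h=cv2.convexHull((((q+.5)*(sc/2)-.5)*16).round().astype(np.int32)); cv2.fillConvexPoly(m,h,255,shift=4)
    return cv2.resize(m,(560,420),interpolation=cv2.INTER_AREA)/255.
def fit_block(P,masks,x0):
    def f(v):
        e=0
        for p,m in zip(P,masks): e+=np.abs(hullmask(p,box_pts(*v))-m).sum()
        return e
    best=None
    for dy in(-.15,0,.15):
        s=np.array([x0[0],x0[1],x0[2]+dy])
        r=minimize(f,s,method='Nelder-Mead',options=dict(initial_simplex=[s,s+[.008,0,0],s+[0,.008,0],s+[0,0,.15]],xatol=1e-4,fatol=.5))
        if best is None or r.fun<best.fun: best=r
    return best.x,best.fun
def pick(p,thing,X):
    L=cams.silhouettes(p,thing); q=proj(p,X)
    L=sorted(L,key=lambda d:np.linalg.norm(np.array(d['xy'])-q)); return L[0]
E
python3 - <<'E'
from fit import *
s=cams.read_camera('side');t=cams.read_camera('top')
X,e=tri(s,(297,195),t,(318,242));print('tri',X,e)
ms=pick(s,'plinth_mid',X);mt=pick(t,'plinth_mid',X)
print(ms['xy'],ms['score'],ms['mask'].sum(),mt['xy'],mt['score'],mt['mask'].sum(),[d['xy'] for d in cams.silhouettes(t,'plinth_mid')])
for P,M in(((s,t),(ms['mask'],mt['mask'])),((t,),(mt['mask'],)),((s,),(ms['mask'],))):
    print('block',fit_block(P,M,(X[0],X[1],-.2)))
for n,p,cs in(('top',t,[(178,160),(386,207),(401,120),(203,75)]),):
    for c in cs: print(n,c,at_z(p,c,.018))
for c in[(109,268),(186,301),(277,155),(212,142)]: print('side',c,at_z(s,c,.018))
for n,p,c in(('top',t,(228,255)),('top',t,(384,290))): print('green',at_z(p,c,.1))
sb=cams.pinpoint(s,'billet_mid')[0]['xy'];tb=cams.pinpoint(t,'billet_mid')[0]['xy'];print('billet',tri(s,sb,t,tb))
se=cams.pinpoint(s,'edge')[0]['xy'];te=cams.pinpoint(t,'edge')[0]['xy'];print('edge',tri(s,se,t,te))
a=cv2.resize(t['pixels'][60:270,165:415],None,fx=2.4,fy=2.4,interpolation=cv2.INTER_CUBIC)
cv2.imwrite('pics/c1.png',a[:,:,::-1])
E
```

```text
tri [ 0.4775 -0.1055  0.0404] 0.002280511497639246
[295.1, 193.0] 0.67 2093 [380.4, 297.6] 0.98 1864 [[380.4, 297.6], [228.3, 275.2], [290.7, 141.3]]
block (array([ 0.4788, -0.1005, -0.0995]), np.float64(3697.7019607843135))
block (array([ 0.4074, -0.0402, -0.8745]), np.float64(3365.7647058823527))
block (array([ 0.4788, -0.1002, -0.1018]), np.float64(54.858823529411765))
top (178, 160) [0.618  0.1215 0.018 ]
top (386, 207) [ 0.5356 -0.2225  0.018 ]
top (401, 120) [ 0.6878 -0.2577  0.018 ]
top (203, 75) [0.7708 0.0833 0.018 ]
side (109, 268) [0.7673 0.0895 0.018 ]
side (186, 301) [0.6187 0.1241 0.018 ]
side (277, 155) [ 0.5389 -0.2305  0.018 ]
side (212, 142) [ 0.6852 -0.2493  0.018 ]
green [0.452  0.0311 0.1   ]
green [ 0.3982 -0.1937  0.1   ]
billet (array([0.5273, 0.0416, 0.0452]), np.float64(0.0004942822818484913))
edge (array([ 0.5815, -0.0463,  0.0184]), np.float64(0.0011101668290758092))
```

View pics/c1.png

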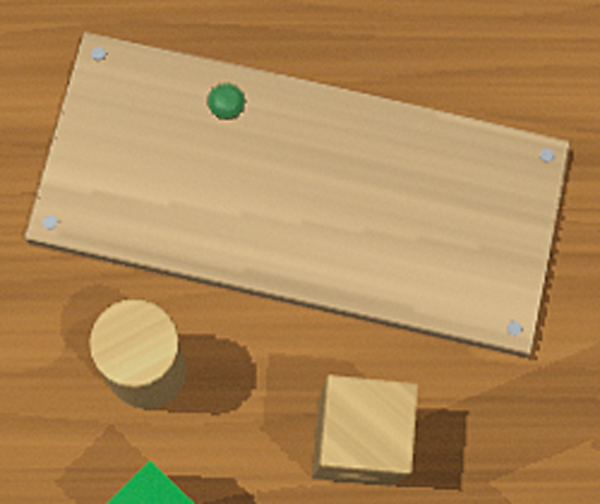

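The crop shows the loose pine block's top face at crop corners (328,376), (417,384), (411,475) and (323,468), with a hint of the socket on the robot-side face near (360,476). The billet is left of it, and the stone on the board is well away. Next I'll refine the edge line and work out the moves.

```bash
cat >> fit.py <<'E'
def edge_line(p,A,B,z=.018,half=6):
    g=cv2.GaussianBlur(cv2.cvtColor(p['pixels'],cv2.COLOR_RGB2GRAY),(0,0),1).astype(np.float32)
    n=np.array([-(B-A)[1],(B-A)[0]]);n=n/np.linalg.norm(n); n=n if n[0]>0 else -n
    out=[];ss=np.linspace(-.008,.008,65)
    for f in np.linspace(.06,.94,60):
        X=A+(B-A)*f; L=np.array([proj(p,(*(X+n*s),z)) for s in ss],np.float32)
        v=cv2.remap(g,L[:,0].reshape(1,-1),L[:,1].reshape(1,-1),cv2.INTER_LINEAR)[0]
        d=np.gradient(v); out.append(X+n*ss[np.argmax(d)])
    out=np.array(out,np.float32); vx,vy,x,y=cv2.fitLine(out,cv2.DIST_HUBER,0,1e-4,1e-4).ravel()
    yaw=np.arctan2(vy,vx)-np.pi/2; yaw=(yaw+np.pi/2)%np.pi-np.pi/2
    res=np.abs((out-[x,y])@[-vy,vx]); return (x,y),yaw,np.median(res)
E
python3 - <<'E'
from fit import *
s=cams.read_camera('side');t=cams.read_camera('top')
A=np.array([.6185,.1225]);B=np.array([.537,-.227])
for p in(t,s):
    (x,y),yaw,r=edge_line(p,A,B); n=np.array([np.cos(yaw),np.sin(yaw)])
    print('edge',x,y,'yaw',yaw,'offset along n(yaw -.229)',np.array([x,y])@n, r, 'x on line at mid',np.array([.578,-.052])@n)
C=[at_z(t,(165+a/2.4,60+b/2.4),.1) for a,b in[(328,376),(417,384),(411,475),(323,468)]]
C=np.array(C);print(C,C.mean(0)); 
for i in range(4): d=C[(i+1)%4]-C[i]; print(np.linalg.norm(d),np.arctan2(d[1],d[0]))
r=robot.read_state();print(R.from_rotvec(r['orientation']).as_matrix())
for v in (.02+.0838,):pass
E
```

```text
edge 0.5823442 -0.03023667 yaw -0.2377727 offset along n(yaw -.229) 0.57308185 0.00033323362 x on line at mid 0.573985975563526
edge 0.57726306 -0.05213645 yaw -0.23508406 offset along n(yaw -.229) 0.5735292 0.00034295087 x on line at mid 0.574214069366455
[[ 0.507  -0.0763  0.1   ]
 [ 0.5016 -0.1308  0.1   ]
 [ 0.4459 -0.1253  0.1   ]
 [ 0.4509 -0.0721  0.1   ]] [ 0.4764 -0.1011  0.1   ]
0.05475330502404292 -1.6710259388036457
0.05590009750800626 3.043748259400665
0.05342168409750439 1.4777509101309474
0.056302824609920886 -0.07418297680152236
[[ 0.8925  0.451   0.    ]
 [ 0.451  -0.8925 -0.0001]
 [-0.      0.0001 -1.    ]]
```

Call:
step_arm(deltas=[{"offset": [3.42, -3.28, 0], "roll": 0}, {"offset": [3.42, -3.28, 0], "roll": 0}, {"offset": [3.42, -3.28, 0], "roll": 0}, {"offset": [3.42, -3.28, 0], "roll": 0}, {"offset": [3.42, -3.28, 0], "roll": 0}, {"offset": [3.42, -3.28, 0], "roll": 0}, {"offset": [3.42, -3.28, 0], "roll": 0}, {"offset": [3.42, -3.28, 0], "roll": 0}, {"offset": [3.42, -3.28, 0], "roll": 0}, {"offset": [3.42, -3.28, 0], "roll": 0}], fingers=2.8)

```text
t: 2.2
tool_pos: [0.4283, -0.0871, 0.219]
orientation: [3.056, 0.728, 0.001]
force: [0.6, 0.5, -0.2]
opening: 0.0282
```

Call:
step_arm(deltas=[{"offset": [0, 0, 0], "roll": 0.14}, {"offset": [0, 0, 0], "roll": 0.14}, {"offset": [0, 0, 0], "roll": 0.14}, {"offset": [0, 0, 0], "roll": 0.14}, {"offset": [0, 0, 0], "roll": 0.14}, {"offset": [0, 0, 0], "roll": 0}])

```text
t: 2.95
tool_pos: [0.4279, -0.0886, 0.2187]
orientation: [3.121, -0.363, 0.0]
force: [-0.1, -0.4, 0.3]
opening: 0.0279
```

Call:
step_arm(deltas=[{"offset": [0, 0, 4], "roll": 0}, {"offset": [0, 0, 4], "roll": 0}, {"offset": [0, 0, 4], "roll": 0}, {"offset": [0, 0, 3], "roll": 0}, {"offset": [0, 0, 2], "roll": 0}, {"offset": [0, 0, 1.5], "roll": 0}, {"offset": [0, 0, 1], "roll": 0}, {"offset": [0, 0, 0], "roll": 0}])

```text
t: 3.95
tool_pos: [0.4277, -0.0884, 0.0233]
orientation: [-3.12, 0.363, 0.001]
force: [0.2, 0.7, 0.6]
opening: 0.0279
```

```bash
python3 - <<'E'
from fit import *
s=cams.read_camera('side');save(s,'s1');t=cams.read_camera('top');save(t,'t1')
cv2.imwrite('pics/v1.png',np.hstack([cv2.resize(p['pixels'][y:y+210,x:x+210],(400,400)) for p,x,y in((s,190,100),(t,200,120))])[:,:,::-1])
print(robot.read_state()['force'],robot.read_state()['tool_pos'])
E
```

```text
[-0.428   0.094   0.7564] [ 0.4285 -0.0887  0.0243]
```

View pics/v1.png

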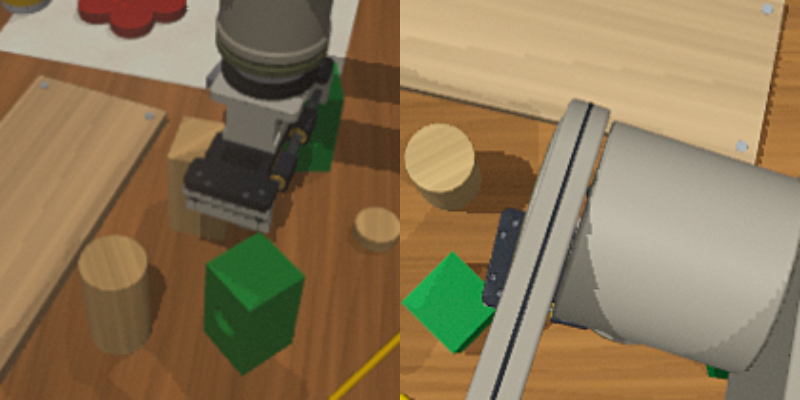

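The side view shows the gripper behind the block and clear of both green blocks and the billet. Now I'll push low.

Call:
step_arm(deltas=[{"offset": [0.5, 0, 0], "roll": 0.004}, {"offset": [0.5, 0, 0], "roll": 0}, {"offset": [0.5, 0, 0], "roll": 0}, {"offset": [0.5, 0, 0], "roll": 0}, {"offset": [0.5, 0, 0], "roll": 0}, {"offset": [0.5, 0, 0], "roll": 0}, {"offset": [0.5, 0, 0], "roll": 0}, {"offset": [0.5, 0, 0], "roll": 0}, {"offset": [0.5, 0, 0], "roll": 0}, {"offset": [0.5, 0, 0], "roll": 0}, {"offset": [0.5, 0, 0], "roll": 0}])

```text
t: 5.42
tool_pos: [0.4817, -0.1015, 0.0236]
orientation: [3.12, -0.37, -0.0]
force: [-0.7, 0.7, -0.4]
opening: 0.0278
```

```bash
python3 - <<'E'
from fit import *
r=robot.read_state();X=r['tool_pos'];n=np.array([.9723,-.2338]);w=np.array([.2338,.9723])
print(X,n@X[:2],w@X[:2],r['force'],n@r['force'][:2])
s=cams.read_camera('side');t=cams.read_camera('top')
cv2.imwrite('pics/v2.png',np.hstack([cv2.resize(p['pixels'][y:y+160,x:x+160],(400,400),interpolation=cv2.INTER_CUBIC) for p,x,y in((s,200,120),(t,230,120))])[:,:,::-1])
B=n*(n@X[:2]+.035)+w*(w@X[:2])
m=pick(s,'plinth_mid',(*B,.05));print(m['xy'],proj(s,(*B,.05)),m['mask'].sum())
E
```

```text
[ 0.4817 -0.1015  0.0236] 0.4920942396128038 0.013959548064011682 [-0.6833  0.6922 -0.4422] -0.8261927337521664
[269.6, 206.8] [277.2688 187.3795] 546
```

View pics/v2.png

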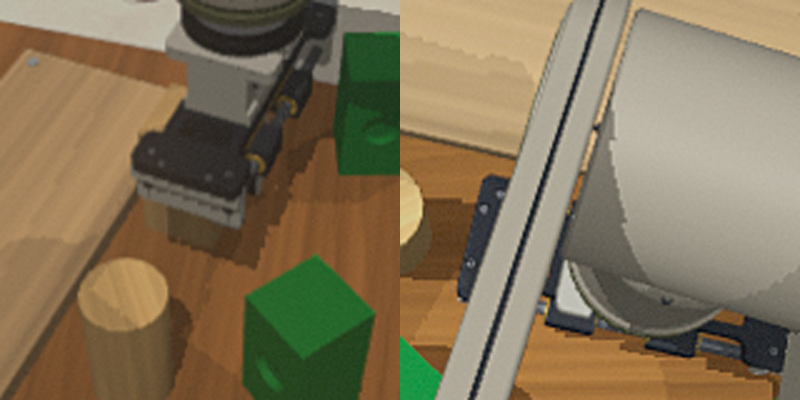

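The block is upright under the gripper, a short way from the board, and moving ahead of the fingers. I'll continue slowly to contact.

Call:
step_arm(deltas=[{"offset": [0.35, 0, 0], "roll": 0}, {"offset": [0.35, 0, 0], "roll": 0}, {"offset": [0.35, 0, 0], "roll": 0}, {"offset": [0.35, 0, 0], "roll": 0}, {"offset": [0, 0, 0], "roll": 0}])

```text
t: 6.2
tool_pos: [0.4955, -0.1048, 0.0237]
orientation: [3.12, -0.37, 0.001]
force: [0.7, -0.0, -0.1]
opening: 0.0279
```

Call:
step_arm(deltas=[{"offset": [0.1, 0, 0], "roll": 0}, {"offset": [0.1, 0, 0], "roll": 0}, {"offset": [0, 0, 0], "roll": 0}])

```text
t: 6.58
tool_pos: [0.497, -0.1052, 0.0236]
orientation: [3.12, -0.37, 0.0]
force: [-0.3, -0.4, -0.0]
opening: 0.0281
```

Call:
step_arm(deltas=[{"offset": [0.1, 0, 0], "roll": 0}, {"offset": [0.1, 0, 0], "roll": 0}, {"offset": [0, 0, 0], "roll": 0}])

```text
t: 6.95
tool_pos: [0.498, -0.1054, 0.0236]
orientation: [-3.119, 0.37, 0.003]
force: [-7.3, 1.8, 5.4]
opening: 0.0277
```

Contact with the fence is at −7 N. I'll back off and check the block standing free.

Call:
step_arm(deltas=[{"offset": [-0.3, 0, 0], "roll": 0}, {"offset": [-1.0, 0, 0], "roll": 0}, {"offset": [-1.5, 0, -3], "roll": 0}, {"offset": [-2, 0, -4], "roll": 0}, {"offset": [-2, 0, -4], "roll": 0}, {"offset": [0, 0, 0], "roll": 0}])

```text
t: 7.7
tool_pos: [0.4343, -0.0902, 0.1373]
orientation: [3.118, -0.37, 0.011]
force: [1.0, -0.1, -0.2]
opening: 0.0281
```

```bash
python3 - <<'E'
from fit import *
n=np.array([.9723,-.2338]);w=np.array([.2338,.9723])
s=cams.read_camera('side');t=cams.read_camera('top')
B=n*.5458+w*.014
m=pick(s,'plinth_mid',(*B,.05));print(m['xy'],proj(s,(*B,.05)),m['mask'].sum())
(x,y,a),e=fit_block((s,),(m['mask'],),(*B,-.236));print('block',x,y,a,'u',n@[x,y],'w',w@[x,y],e)
im=[p['pixels'][Y:Y+160,X:X+160].copy() for p,X,Y in((s,200,110),(t,230,120))]
cv2.imwrite('pics/v3.png',np.hstack([cv2.resize(i,(400,400),interpolation=cv2.INTER_CUBIC) for i in im])[:,:,::-1])
print(robot.read_state()['tool_pos'])
E
```

```text
[267.9, 183.3] [267.9369 184.5085] 2177
block 0.5342955903632521 -0.11585620068693916 -0.21808521574942646 u 0.5465827822307965 w 0.012271325099017398 42.549019607843135
[ 0.4324 -0.0896  0.1329]
```

View pics/v3.png

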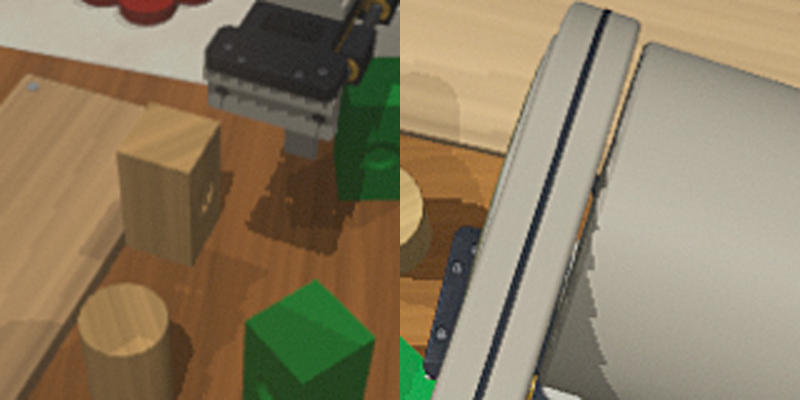

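The block stands upright and flush: u = 0.5466 against a target of 0.5458, with yaw within fit error of the edge. The socket faces the robot. Next is the high push to tip it.

Call:
step_arm(deltas=[{"offset": [0, 0, 2.5], "roll": 0}, {"offset": [0, 0, 2.4], "roll": 0}, {"offset": [1, 0, 0], "roll": 0}, {"offset": [1, 0, 0], "roll": 0}, {"offset": [1, 0, 0], "roll": 0}, {"offset": [1, 0, 0], "roll": 0}, {"offset": [1, 0, 0], "roll": 0}, {"offset": [0.5, 0, 0], "roll": 0}, {"offset": [0, 0, 0], "roll": 0}])

```text
t: 8.98
tool_pos: [0.4865, -0.1026, 0.0846]
orientation: [-3.12, 0.37, 0.0]
force: [-0.4, -0.2, -0.1]
opening: 0.028
```

Call:
step_arm(deltas=[{"offset": [0.3, 0, 0], "roll": 0}, {"offset": [0.3, 0, 0], "roll": 0}, {"offset": [0.3, 0, 0], "roll": 0}, {"offset": [0.3, 0, 0], "roll": 0}, {"offset": [0.3, 0, 0], "roll": 0}, {"offset": [0.3, 0, 0], "roll": 0}, {"offset": [0.3, 0, 0], "roll": 0}, {"offset": [0, 0, 0], "roll": 0}])

```text
t: 9.98
tool_pos: [0.507, -0.1076, 0.0847]
orientation: [3.12, -0.37, 0.0]
force: [-2.2, 0.1, 1.9]
opening: 0.028
```

```bash
python3 - <<'E'
from fit import *
s=cams.read_camera('side')
cv2.imwrite('pics/v4.png',cv2.resize(s['pixels'][90:250,180:340],(480,480),interpolation=cv2.INTER_CUBIC)[:,:,::-1])
print(robot.read_state()['tool_pos'])
E
```

```text
[ 0.5069 -0.1075  0.0846]
```

View pics/v4.png

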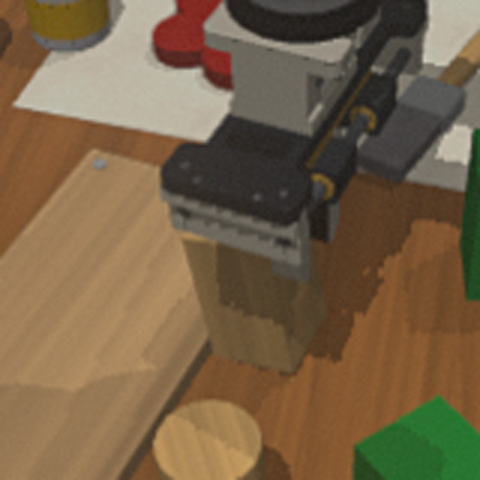

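The block leans a few degrees over the edge, as planned, with the fingers on its socket face. I'll continue.

Call:
step_arm(deltas=[{"offset": [0.3, 0, 0], "roll": 0}, {"offset": [0.3, 0, 0], "roll": 0}, {"offset": [0.3, 0, 0], "roll": 0}, {"offset": [0.3, 0, 0], "roll": 0}, {"offset": [0.3, 0, 0], "roll": 0}, {"offset": [0.3, 0, 0], "roll": 0}, {"offset": [0.3, 0, 0], "roll": 0}])

```text
t: 10.9
tool_pos: [0.5283, -0.1127, 0.0863]
orientation: [3.119, -0.37, 0.003]
force: [-6.4, 2.3, 15.6]
opening: 0.0279
```

Call:
step_arm(deltas=[{"offset": [0.2, 0, 0], "roll": 0}, {"offset": [0.2, 0, 0], "roll": 0}, {"offset": [0.2, 0, 0], "roll": 0}, {"offset": [0, 0, 0], "roll": 0}])

```text
t: 11.4
tool_pos: [0.5348, -0.1143, 0.0864]
orientation: [3.119, -0.37, 0.006]
force: [-2.1, 0.5, 9.5]
opening: 0.0282
```

```bash
python3 - <<'E'
from fit import *
s=cams.read_camera('side')
cv2.imwrite('pics/v5.png',cv2.resize(s['pixels'][90:250,180:340],(480,480),interpolation=cv2.INTER_CUBIC)[:,:,::-1])
r=robot.read_state();print(r['tool_pos'],r['force'])
E
```

```text
[ 0.5346 -0.1143  0.0863] [-2.2049  0.8657  8.5873]
```

View pics/v5.png

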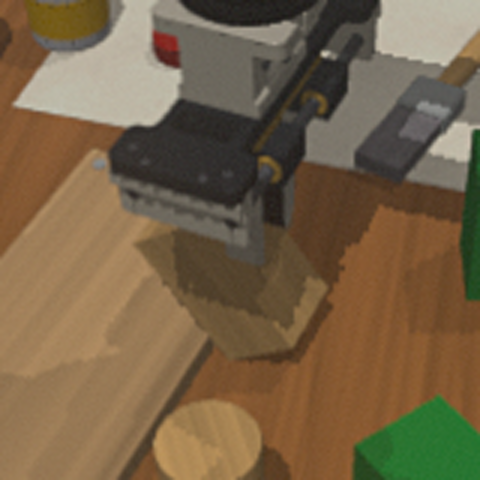

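The tilt is about 30–35°, and upward force is building on the fingertips. I'll follow the arc with a slight rise.

Call:
step_arm(deltas=[{"offset": [0.2, 0, -0.1], "roll": 0}, {"offset": [0.2, 0, -0.1], "roll": 0}, {"offset": [0.2, 0, -0.1], "roll": 0}, {"offset": [0.2, 0, -0.1], "roll": 0}])

```text
t: 11.95
tool_pos: [0.5406, -0.1156, 0.0882]
orientation: [-3.12, 0.37, 0.001]
force: [-0.6, 0.2, -0.8]
opening: 0.0281
```

Call:
step_arm(deltas=[{"offset": [0.2, 0, -0.1], "roll": 0}, {"offset": [0.2, 0, -0.1], "roll": 0}, {"offset": [0.2, 0, -0.1], "roll": 0}, {"offset": [0.2, 0, -0.1], "roll": 0}])

```text
t: 12.45
tool_pos: [0.5486, -0.1176, 0.0927]
orientation: [3.12, -0.37, 0.0]
force: [-0.1, -0.5, 0.6]
opening: 0.0277
```

```bash
python3 - <<'E'
from fit import *
s=cams.read_camera('side')
cv2.imwrite('pics/v6.png',cv2.resize(s['pixels'][90:250,180:340],(480,480),interpolation=cv2.INTER_CUBIC)[:,:,::-1])
r=robot.read_state();print(r['tool_pos'],r['force'])
E
```

```text
[ 0.5489 -0.1177  0.0929] [ 0.9122 -0.0517  0.9416]
```

View pics/v6.png

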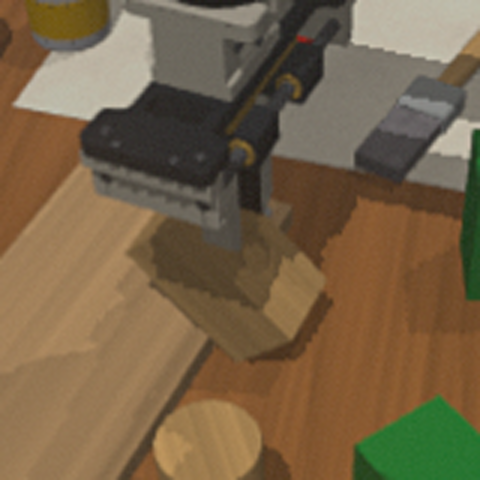

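The tilt is about 45°, with the contact force near zero, so the block is close to balance. I'll push on gently and track it by number.

Call:
step_arm(deltas=[{"offset": [0.25, 0, 0], "roll": 0}, {"offset": [0.25, 0, 0], "roll": 0}, {"offset": [0.25, 0, 0], "roll": 0}, {"offset": [0.25, 0, 0], "roll": 0}, {"offset": [0, 0, 0], "roll": 0}])

```text
t: 13.12
tool_pos: [0.5583, -0.1199, 0.0926]
orientation: [-3.12, 0.37, 0.0]
force: [-0.2, -0.2, -0.4]
opening: 0.0278
```

```bash
cat > tilt.py <<'E'
from fit import *
n=np.array([.9723,-.2338]);w=np.array([.2338,.9723])
def pts(u,v,th,wc=.0135,psi=0):   # (u,v): position in edge frame of the block's plain-face foot corner; th tilt
    c,s=np.cos(th),np.sin(th);o=[]
    for a in(-.055,0):
        for b in(0,.1):
            for k in(-.0275,.0275):
                du=a*c+b*s;dz=-a*s+b*c
                cu,cw=du*np.cos(psi)-k*np.sin(psi),du*np.sin(psi)+k*np.cos(psi)
                o.append((*(n*(u+cu)+w*(wc+cw)),v+dz))
    return o
E
python3 - <<'E'
from tilt import *
s=cams.read_camera('side');save(s,'s7')
L=cams.silhouettes(s,'plinth_mid');B=n*.575+w*.0135
m=min(L,key=lambda d:np.linalg.norm(np.array(d['xy'])-proj(s,(*B,.05))));M=m['mask']
print(m['xy'],proj(s,(*B,.05)),M.sum(),m['score'])
for deg in range(30,95,5):
    th=np.radians(deg); # slides on fence: pivot 18mm up the face
    h=hullmask(s,pts(.5733-.018*np.sin(th),.018-.018*np.cos(th),th))>.5
    print(deg,(M&~h).sum(),(h&~M).sum())
r=robot.read_state();print(r['tool_pos'],r['force'])
E
```

```text
[248.2, 181.4] [253.7626 179.9104] 2140 0.62
30 596 999
35 521 932
40 453 848
45 385 755
50 337 667
55 310 572
60 305 543
65 316 548
70 313 558
75 300 583
80 297 588
85 300 597
90 327 610
[ 0.5582 -0.1199  0.0926] [0.2745 0.28   0.0569]
```

```bash
python3 - <<'E'
import cv2
i=cv2.imread('pics/s7.png');cv2.imwrite('pics/v7.png',cv2.resize(i[90:250,170:350],None,fx=4,fy=3.7,interpolation=cv2.INTER_CUBIC))
E
```

```text
(no output)
```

View pics/v7.png

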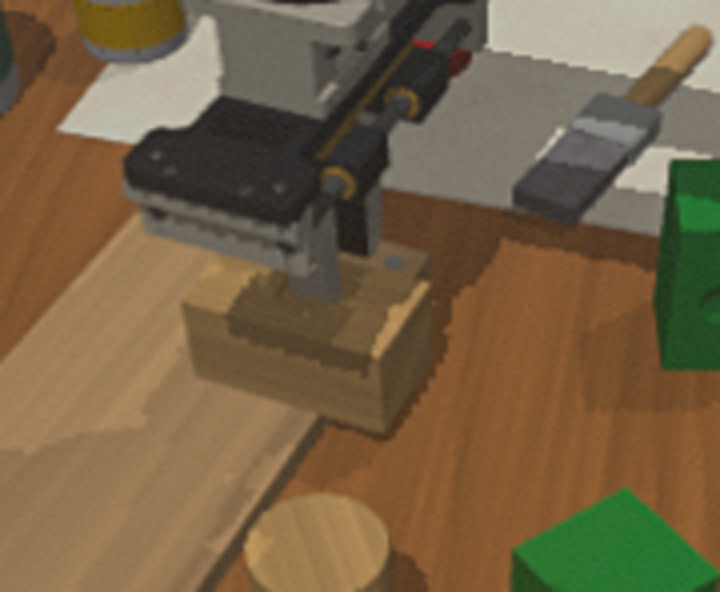

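The block has gone over and lies on the board. I'll clear the arm and measure.

Call:
step_arm(deltas=[{"offset": [0, 0, -2], "roll": 0}, {"offset": [0, 0, -4], "roll": 0}, {"offset": [0, 0, -5], "roll": 0}, {"offset": [-4, 3, 0], "roll": 0}, {"offset": [-4, 4, 0], "roll": 0}, {"offset": [-2, 5, 0], "roll": 0}, {"offset": [0, 5, 0], "roll": 0}, {"offset": [0, 5, 0], "roll": 0}, {"offset": [0, 5, 0], "roll": 0}, {"offset": [0, 5, 0], "roll": 0}, {"offset": [0, 4, 0], "roll": 0}, {"offset": [0, 0, 0], "roll": 0}])

```text
t: 14.72
tool_pos: [0.3757, -0.449, 0.204]
orientation: [3.118, -0.375, 0.001]
force: [0.6, 0.1, 0.6]
opening: 0.0281
```

```bash
python3 - <<'E'
from tilt import *
s=cams.read_camera('side');t=cams.read_camera('top')
B=n*.6+w*.0135;PP=[];MM=[]
for nm,p in(('side',s),('top',t)):
    L=cams.silhouettes(p,'plinth_mid');q=proj(p,(*B,.045))
    m=min(L,key=lambda d:np.linalg.norm(np.array(d['xy'])-q));print(nm,m['xy'],q,m['mask'].sum(),m['score'])
    if np.linalg.norm(np.array(m['xy'])-q)<20: PP.append(p);MM.append(m['mask'])
def f(v): return sum(np.abs(hullmask(p,pts(v[0],.018,np.pi/2,v[1],v[2]))-m).sum() for p,m in zip(PP,MM))
for P1,M1 in [(PP,MM)]+[([p],[m]) for p,m in zip(PP,MM)]:
    g=lambda v: sum(np.abs(hullmask(p,pts(v[0],.018,np.pi/2,v[1],v[2]))-m).sum() for p,m in zip(P1,M1))
    x=np.array([.555,.0135,0]);r=minimize(g,x,method='Nelder-Mead',options=dict(initial_simplex=[x,x+[.01,0,0],x+[0,.01,0],x+[0,0,.1]],xatol=1e-4,fatol=.5))
    print('overhang mm',(.5733-r.x[0])*1e3,'w',r.x[1],'rel yaw deg',np.degrees(r.x[2]),r.fun)
im=[cv2.resize(p['pixels'][Y:Y+150,X:X+150],(400,400),interpolation=cv2.INTER_CUBIC) for p,X,Y in((s,190,110),(t,230,100))]
cv2.imwrite('pics/v8.png',np.hstack(im)[:,:,::-1])
for nm in ['billet_mid']: print(tri(s,cams.pinpoint(s,nm)[0]['xy'],t,cams.pinpoint(t,nm)[0]['xy']))
E
```

```text
side [246.5, 184.5] [241.9967 178.091 ] 2423 0.81
top [330.9, 177.1] [329.8499 173.1912] 2576 0.6
overhang mm 33.654170432362406 w 0.011057757720370036 rel yaw deg 0.9341927855318262 154.54509803921567
overhang mm 33.145012951417804 w 0.01152711401167519 rel yaw deg 0.9311054581564259 72.26666666666667
overhang mm 33.65117711627252 w 0.010689908674090677 rel yaw deg 1.1593853559140117 69.28235294117647
(array([0.531 , 0.0445, 0.0486]), np.float64(0.0012802562489095234))
```

View pics/v8.png

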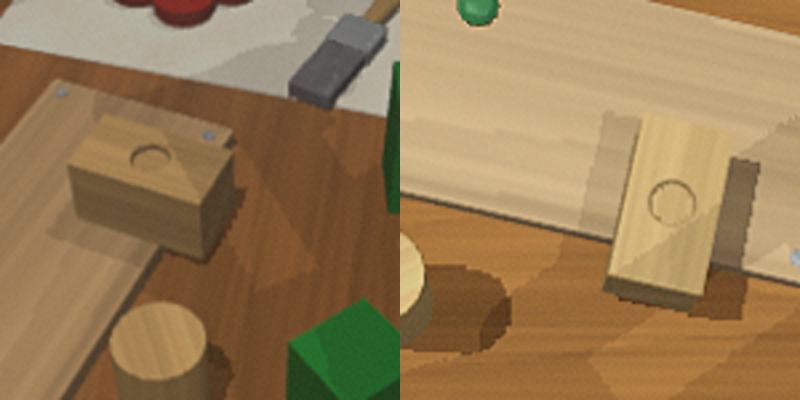

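It lies flat, socket up, about 1° off square, but the overhang is about 33 mm instead of about 18. I'll mend it with a low, square push of about 15 mm on the foot end.

Call:
step_arm(deltas=[{"offset": [0.5, -4, 0], "roll": 0}, {"offset": [0.5, -4, 0], "roll": 0}, {"offset": [0.5, -4, 0], "roll": 0}, {"offset": [0.5, -4, 0], "roll": 0}, {"offset": [0.5, -4, 0], "roll": 0}, {"offset": [0.5, -4, 0], "roll": 0}, {"offset": [0.5, -4, 0], "roll": 0}, {"offset": [0.5, -4, 0], "roll": 0}, {"offset": [0.4, -4, 0], "roll": 0}, {"offset": [0, 0, 0], "roll": 0}])

```text
t: 16.27
tool_pos: [0.5042, -0.1036, 0.2029]
orientation: [-3.12, 0.363, -0.001]
force: [0.5, -0.4, -0.5]
opening: 0.028
```

Call:
step_arm(deltas=[{"offset": [0, 0.55, 4], "roll": 0.004}, {"offset": [0, 0, 4], "roll": 0}, {"offset": [0, 0, 4], "roll": 0}, {"offset": [0, 0, 3], "roll": 0}, {"offset": [0, 0, 1.5], "roll": 0}, {"offset": [0, 0, 0.8], "roll": 0}, {"offset": [0, 0, 0], "roll": 0}])

```text
t: 17.15
tool_pos: [0.5028, -0.1123, 0.0301]
orientation: [3.119, -0.376, 0.001]
force: [0.3, 0.0, -0.1]
opening: 0.0279
```

Call:
step_arm(deltas=[{"offset": [0.5, 0, 0], "roll": 0}, {"offset": [0.5, 0, 0], "roll": 0}, {"offset": [0.4, 0, 0], "roll": 0}, {"offset": [0.3, 0, 0], "roll": 0}, {"offset": [0.3, 0, 0], "roll": 0}, {"offset": [0.3, 0, 0], "roll": 0}, {"offset": [0.3, 0, 0], "roll": 0}, {"offset": [0, 0, 0], "roll": 0}])

```text
t: 18.15
tool_pos: [0.5282, -0.1185, 0.0296]
orientation: [3.119, -0.377, 0.001]
force: [0.3, 0.3, -0.1]
opening: 0.028
```

Call:
step_arm(deltas=[{"offset": [0.25, 0, 0], "roll": -0.004}, {"offset": [0.22, 0, 0], "roll": 0}, {"offset": [0, 0, 0], "roll": 0}, {"offset": [-0.5, 0, 0], "roll": 0}, {"offset": [-2, 0, 0], "roll": 0}, {"offset": [0, 0, -5], "roll": 0}, {"offset": [0, 0, -6], "roll": 0}, {"offset": [0, 0, -6], "roll": 0}])

```text
t: 19.15
tool_pos: [0.5074, -0.1134, 0.2014]
orientation: [-3.12, 0.37, -0.0]
force: [0.4, 0.6, -0.6]
opening: 0.0282
```

Call:
step_arm(deltas=[{"offset": [-2, 5, 0], "roll": 0}, {"offset": [-2, 5, 0], "roll": 0}, {"offset": [0, 5, 0], "roll": 0}, {"offset": [0, 5, 0], "roll": 0}, {"offset": [0, 5, 0], "roll": 0}, {"offset": [0, 5, 0], "roll": 0}, {"offset": [0, 5, 0], "roll": 0}, {"offset": [0, 0, 0], "roll": 0}])

```text
t: 20.15
tool_pos: [0.3855, -0.4472, 0.1991]
orientation: [3.119, -0.376, -0.001]
force: [0.3, 0.0, -0.8]
opening: 0.0279
```

```bash
python3 - <<'E'
from tilt import *
s=cams.read_camera('side');t=cams.read_camera('top')
B=n*.605+w*.0115;PP=[];MM=[]
for nm,p in(('side',s),('top',t)):
    L=cams.silhouettes(p,'plinth_mid');q=proj(p,(*B,.045))
    m=min(L,key=lambda d:np.linalg.norm(np.array(d['xy'])-q));print(nm,m['xy'],q,m['mask'].sum(),m['score'])
    PP.append(p);MM.append(m['mask'])
for P1,M1 in [([p],[m]) for p,m in zip(PP,MM)]:
    g=lambda v: sum(np.abs(hullmask(p,pts(v[0],.018,np.pi/2,v[1],v[2]))-m).sum() for p,m in zip(P1,M1))
    x=np.array([.555,.0135,0]);r=minimize(g,x,method='Nelder-Mead',options=dict(initial_simplex=[x,x+[.01,0,0],x+[0,.01,0],x+[0,0,.1]],xatol=1e-4,fatol=.5))
    print('overhang mm',(.5733-r.x[0])*1e3,'w',r.x[1],'rel yaw deg',np.degrees(r.x[2]),r.fun)
im=[cv2.resize(p['pixels'][Y:Y+150,X:X+150],(400,400),interpolation=cv2.INTER_CUBIC) for p,X,Y in((s,190,110),(t,230,100))]
cv2.imwrite('pics/v9.png',np.hstack(im)[:,:,::-1])
for nm in ['billet_mid']: print(tri(s,cams.pinpoint(s,nm)[0]['xy'],t,cams.pinpoint(t,nm)[0]['xy']))
E
```

```text
side [239.8, 176.5] [240.1251 176.6667] 2295 0.7
top [333.1, 170.1] [331.6832 170.5344] 2493 0.69
overhang mm 16.698825000210803 w 0.011147224486201706 rel yaw deg 0.409180291104155 91.3529411764706
overhang mm 18.48145621174313 w 0.011663871038561304 rel yaw deg -0.16992147169144853 92.36470588235294
(array([0.5306, 0.0449, 0.0441]), np.float64(0.0014316592526307154))
```

View pics/v9.png

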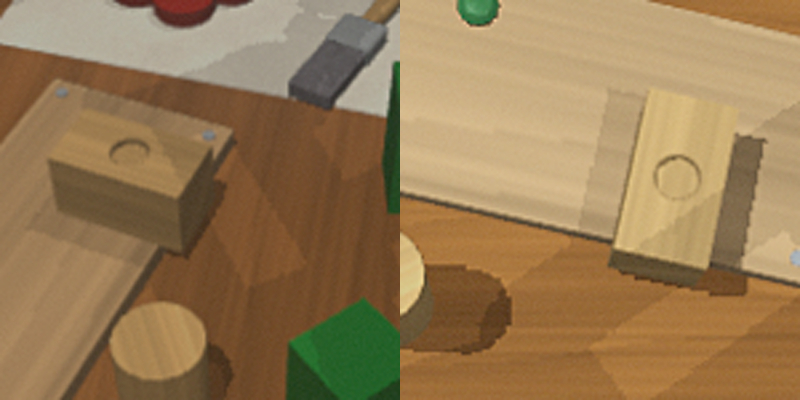

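The block now lies flat and square on the board with the socket up: overhang 17–18 mm, within about 0.4°. The billet is still standing and the arm is clear, so I'm handing in.

```bash
python3 -c "
from plant import robot
print(robot.close_job())"
```

```text
the job is handed in; nothing more can be done
None
```

The pine block now lies flat and square on the plywood board with its socket facing up, and the job is handed in. I slid it upright with a low two-finger push until it met the board's edge at about 7 N. I backed off to check that it stood flush, then tipped it over with a high push.

- **Correction:** it first came to rest overhanging the edge by about 33 mm, so I pushed its foot end squarely forward by about 15 mm.
- **Final position:** the two cameras put the overhang at 16.7 mm (side) and 18.5 mm (top). The angle to the edge was +0.4° and −0.2°.
- **Billet:** it still stands and nothing was moved against it. My two position readings differ by 3–5 mm, and I put that down to detection noise.
- **Forces and time:** the highest tool force reported was about 17 N, during the tipping, and the robot's clock read about 20 s at the end. The arm was clear of everything at hand-in.

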